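# Thread a compression spring over a keyed spring rod

### The arm

A 7-joint arm with a two-finger parallel gripper is mounted at the origin on a cart in front of the work surface, level with it; the furniture and walls round the work are solid. World frame = base frame: x ahead of the robot, y to its left, z up, the work surface at z = 0. Lengths are in mm, angles in rad, forces in N, time in s.
With the tool pointing down it reaches from about 400 to 875 mm from the base axis. Payload 4.4 kg.
Tool frame: the origin (TCP) lies midway between the tips of the shut fingers; the grasp point (between the pads) lies ctrl.grip_depth behind it (ctrl.grip_depth is the distance from the TCP to the grasp point, in mm); z points along the fingers, y is the line along which they close (so a half turn about z gives the same grasp; the last joint's range is limited). The gripper opens to 85 mm and grips with 20 to 120 N. Pads are 22 mm wide; open, the fingers measure 114 mm over their backs; the gripper's body (76 mm by 85 mm) begins 54 mm behind the grasp point. The pads swing forward as they close: fully open they stand 13 mm farther back than shut.
Start: joints at [-1.371, 0.628, 0.038, 1.517, -0.027, 0.996, -0.02], TCP at [170.718, 627.195, 231.313] pointing down, gripper open.
Joint ranges: [-3.06, 3.06], [-0.37, 2.12], [-1.25, 1.32], [0.18, 2.47], [-1.1, 4.24], [0.23, 1.98], [-2.94, 2.94]. Speed limits (rad/s): [2.57, 2.57, 3.14, 3.14, 3.14, 3.14, 3.14].

### API

Orientations are given as [roll, pitch, yaw] about the fixed x, y, z axes, in that order (R = Rz(yaw) Ry(pitch) Rx(roll)).
In Python, from cell import ctrl gives the robot as it stands.
- The arm moves only by the tool carry_out, never from a script. Its argument "deltas" is one flat list of numbers, 7 for each row, row after row: the turn, a rotation vector about the tool's x, y, z in degrees, then the shift along the tool's x, y, z in m, then the closure, from -1 (fully open) to 1 (shut). In form: [wx, wy, wz, dx, dy, dz, claw, wx, wy, wz, dx, dy, dz, claw, ...]. A call has 1 to 12 rows; each row shifts and turns the commanded pose from where the row before left it, along the tool's axes as they then stand; what a row does not reach is not made up. A row lasts 1/8 s, in which the tool goes at most 62.5 mm and 10.7 degrees, less where a joint would pass 70% of its speed; a pose out of reach is approached as far as the arm can. A call with a gripper value outside its range is refused whole. The fingers move at their own pace and stop on an object; the grip force is fixed at half the most. Time passes only in rows, so rows that do not move let the fingers close. It gives the time, the measured TCP pose, the force, the opening and the grip force at its end, in the units of the state.
- ctrl.read_state(): the state, without advancing time (a new reading comes with each control period).
- ctrl.get_image(name): name is "scene" or "top"; returns the picture (384x512x3 uint8, red, green, blue); there is no depth.
- ctrl.calibration(name): a dict with "mtx" (3x3 intrinsics, pixels), "R" (3x3) and "t" (3): a world point X has camera coordinates R X + t. Camera axes: x right, y down, z forward; pixel columns grow to the right and rows downward; lengths in mm; the calibration is good to about 2 mm. A picture is of the moment at which its call begins. calibration takes no time and is no camera call.
- ctrl.finish_job(): hands the job in; it is judged then, once.
The state is a dict: "clock": time; "qpos": joint angles; "qd": joint speeds; "tau": joint torques, N m; "eef_pos": TCP position; "tool_rot": TCP orientation; "force": force on the tool from outside, world axes, zero at the start; "torque": the same for the moment, N m; "width": finger opening in mm; "gripper_force": force on a finger pad.
Only numpy, scipy, OpenCV 4.12 (cv2) and the standard library are available. Lean on these libraries where they do the work, as an engineer would, in place of code of your own. Each camera call takes 0.05 s, during which the arm holds its last target. There are 200 camera calls.

### The job

Put the yellow compression spring, slotted end plate down, over the upright rod and work it down past the two brass cross keys until its end plate sits fully home and flat on the collar, then let go of it. Where it snags on a key, twist it a little one way or the other under light pressure until the slot finds the key: never press the spring solid or force it. Leave the tin, the nut and the magnet where they are.

Things in the scene. Friction and masses are not known exactly. Their poses are not given: they have to be found in the camera images.
- spring: Yellow coil spring standing loose on the bench, 32 mm outside diameter, 60 mm tall, about 85 g; origin at the centre of its underside, z up its axis. Its lower end is a dark end plate, 4 mm thick (rim 6 mm), with a 17 mm round bore and through it a slot 8.4 mm wide, 27 mm end to end, along the plate's x axis; red marks on the rim at +x and -x show the slot's ends (half a turn is the same).
- spring_grip (a point): Point on the spring's axis 46 mm above its underside, mid-height of the upper turns, which move as one rigid round grip from 32 to 60 mm: grip here at any yaw; turning them turns the plate. Coil bore 25.6 mm. Pushed endwise the spring shortens about 1 mm per newton and is solid after 15 mm; twisted, it winds up about 0.1 rad per 0.08 N m.
- rod_stand: Fixed grey foot 110 x 70 x 10 mm, long side along its x axis, with a dark collar (36 mm diameter, 12 mm high) and an upright steel rod of 14 mm diameter; origin at the centre of its underside.
- key_upper (a point): Centre of the upper brass cross key, 74 mm above the foot's underside. A flat bar through the rod, 5 mm wide, 5 mm high, 23 mm tip to tip, level; it does not turn. Pressed in by hand: it lies up to 0.9 rad (50 deg) either side of the foot's x axis; this angle is not measured (the point only has the foot's axes). The end plate passes only with its slot within about 0.17 rad of the key.
- key_lower (a point): Centre of the lower cross key, 50 mm above the foot's underside; like the upper one, at its own unmeasured angle, up to 1.0 rad either side of the foot's x axis and 0.4 to 0.7 rad away from the upper key, so the spring must be turned between the two.
- rod_seat (a point): Centre of the collar's top face, 22 mm above the foot's underside, on the rod's axis: where the underside of the spring's end plate must come to sit.
- rod_tip (a point): Centre of the rod's tip, 66 mm above the collar's top; the last 5 mm taper to 8 mm diameter.
- blue_tin: Round tin with a blue lid, 68 mm diameter, 46 mm tall, standing loose; origin at the centre of its underside. A bystander.
- hex_nut: Loose grey hexagon nut, 30 x 34 x 16 mm, lying flat; origin at the centre of its underside. A bystander.
- magnet: Loose red triangular welding magnet, 64 x 88 x 19 mm, lying flat; origin at the centre of its underside. A bystander.

How it is judged:
By the outcome, as a careful person would: the job done as asked, in the order asked, and still so for the second after the job is handed in, with the robot touching nothing.
It also fails if it takes over 72 s, if anything falls off the work surface, if the arm or the gripper's body presses on something with over 40 N, if the wrist force passes 120 N, or if a joint passes its speed limit or range.

## Working session

There is one attempt and no reset: what is moved stays moved. The work goes in short steps, Python scripts to look and compute and a tool call to move; the robot and the scene stay as the last step left them, time stands still between calls to the robot, and variables do not carry over. Pictures are saved under pics/ and viewed, at most 10 in all, crops included, and the job is handed in when it is done.

Besides the shell and the picture viewer there is one more tool, called after "Call:" by a JSON object that holds its "api" and its "payload". carry_out: Moves the arm, as the interface text tells. Its arguments: {"type":"object","properties":{"deltas":{"type":"array"}},"required":["deltas"]}

```bash
mkdir -p pics; python3 - <<'E'
from cell import ctrl
import cv2,numpy as np
np.set_printoptions(precision=4,suppress=True)
for n in("scene","top"):
    im=ctrl.get_image(n); cv2.imwrite(f"pics/{n}0.png",im[:,:,::-1])
    c=ctrl.calibration(n); print(n,c["mtx"],c["R"],c["t"], -np.array(c["R"]).T@np.array(c["t"]))
print(ctrl.read_state(), ctrl.grip_depth)
a=cv2.imread("pics/scene0.png");b=cv2.imread("pics/top0.png")
E
```

```text
scene [[441.0579   0.     261.8299]
 [  0.     441.0579 188.737 ]
 [  0.       0.       1.    ]] [[ 0.6736 -0.7391 -0.0038]
 [-0.5649 -0.5114 -0.6475]
 [ 0.4766  0.4383 -0.762 ]] [-236.3468  464.6306  624.5374] [ 123.9887 -210.7942  775.8744]
top [[361.2178   0.     252.9233]
 [  0.     361.2178 191.0662]
 [  0.       0.       1.    ]] [[ 0.0513 -0.9987  0.0068]
 [-0.9659 -0.0513 -0.2539]
 [ 0.2539  0.0064 -0.9672]] [138.0531 585.9969 783.0428] [360.0826 162.9116 905.2113]
{'clock': 0.1, 'qpos': array([-1.3708,  0.6293,  0.0384,  1.5182, -0.027 ,  0.9963, -0.02  ]), 'qd': array([-0.0013, -0.0014, -0.001 , -0.0018,  0.0019, -0.0011, -0.0004]), 'tau': array([  0.0042, -56.4531,   1.2313, -19.397 ,   0.0114,   0.0055,
        -0.    ]), 'eef_pos': array([170.549 , 626.6606, 230.4838]), 'tool_rot': array([-3.1399,  0.    ,  2.8758]), 'force': array([-0.0222, -0.6164, -0.2497]), 'torque': array([-0.0268,  0.0151, -0.0348]), 'gripper_force': 0.0, 'width': 85.56923044645897} 18.700000000000003
```

View pics/scene0.png

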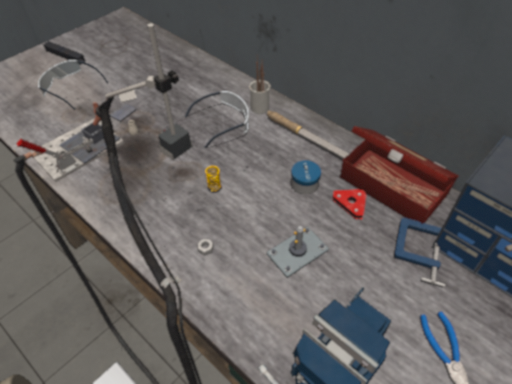

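View pics/top0.png

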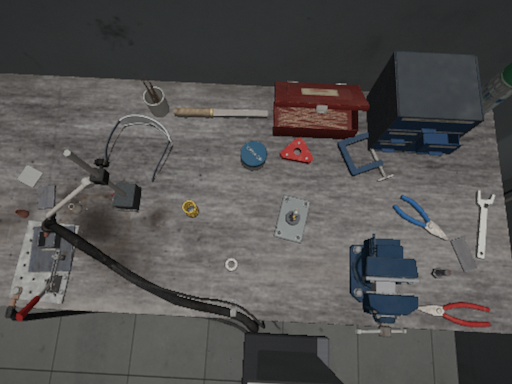

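The scene view has the spring at about (213,179), the stand at (298,250), the tin at (306,172), the magnet at (350,202) and the nut at (205,246). In the top view the spring is at (190,208) and the stand at (293,218).

```bash
cat > h.py <<'E'
import cv2,numpy as np
from cell import ctrl
np.set_printoptions(precision=3,suppress=True)
C={n:{k:np.array(v) for k,v in ctrl.calibration(n).items()} for n in("scene","top")}
def proj(n,X):
    c=C[n];p=c["mtx"]@(c["R"]@np.array(X,float)+c["t"]);return p[:2]/p[2]
def ray(n,uv):
    c=C[n];d=c["R"].T@np.linalg.solve(c["mtx"],[uv[0],uv[1],1.]);return -c["R"].T@c["t"],d/np.linalg.norm(d)
def onz(n,uv,z):
    o,d=ray(n,uv);return o+d*(z-o[2])/d[2]
def tri(a,b):
    o1,d1=ray("scene",a);o2,d2=ray("top",b)
    s=np.linalg.lstsq(np.c_[d1,-d2],o2-o1,rcond=None)[0]
    p,q=o1+s[0]*d1,o2+s[1]*d2;return (p+q)/2,np.linalg.norm(p-q)
E
python3 - <<'E'
from h import *
a=cv2.imread("pics/scene0.png");b=cv2.imread("pics/top0.png")
def crop(i,u,v,w,h,s): return cv2.resize(i[v-h//2:v+h//2,u-w//2:u+w//2],(400,300),interpolation=cv2.INTER_CUBIC)
out=np.vstack([np.hstack([crop(a,213,179,40,30,0),crop(a,298,246,80,60,0)]),np.hstack([crop(b,190,208,40,30,0),crop(b,293,218,80,60,0)])])
cv2.imwrite("pics/crop0.png",out)
for n,i in(("scene",a),("top",b)):
    h=cv2.cvtColor(i,cv2.COLOR_BGR2HSV)
    m=cv2.inRange(h,(18,130,100),(35,255,255)); k,l,s,c=cv2.connectedComponentsWithStats(m)
    for j in range(1,k):
        if s[j][4]>15: print(n,"yel",s[j],c[j])
    # foot: grey plate
    r={"scene":(298,250),"top":(293,218)}[n]
    print(n,i[r[1]-12:r[1]+14:4,r[0]-24:r[0]+25:6].tolist()[1][:5], proj(n,[0,0,0]))
print(C["top"]["R"][0])
E
```

```text
scene yel [205 166  16  26 280] [212.879 178.057]
scene [[128, 129, 134], [123, 124, 126], [143, 143, 137], [105, 101, 99], [79, 91, 100]] [ 94.918 516.866]
top yel [183 201  15  16 136] [189.912 207.963]
top [[113, 115, 118], [102, 104, 107], [136, 138, 132], [140, 140, 135], [127, 133, 131]] [316.607 461.387]
[ 0.051 -0.999  0.007]
```

View pics/crop0.png

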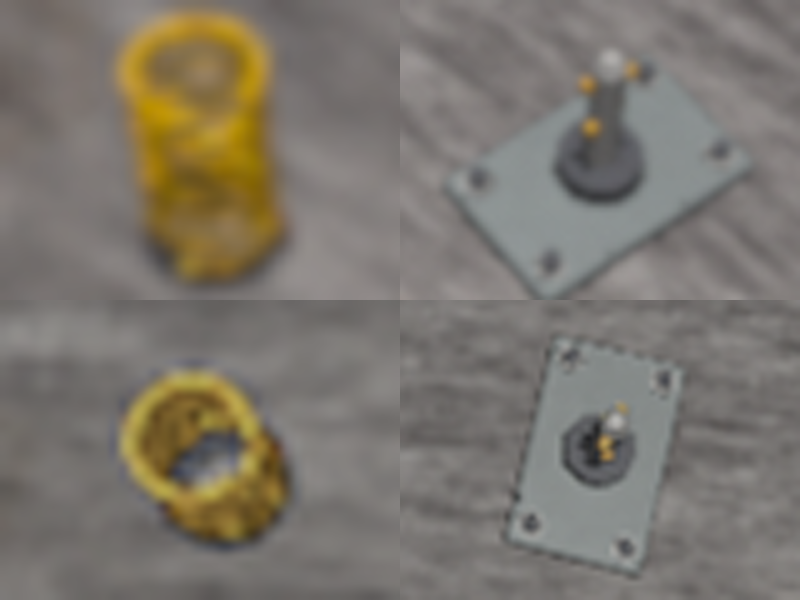

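```bash
python3 - <<'E'
from h import *
a=cv2.imread("pics/scene0.png");b=cv2.imread("pics/top0.png")
print("spring top",tri((212.2,170.35),(188.55,206.55)),onz("scene",(212.2,170.35),60),onz("top",(188.55,206.55),60))
for n,i,(u,v) in(("scene",a,(298,250)),("top",b,(293,218))):
    j=cv2.GaussianBlur(i,(3,3),0).astype(int); m=((j[:,:,1]-j[:,:,2]>2)&(j[:,:,1]>95)).astype(np.uint8)
    w=np.zeros_like(m); w[v-35:v+35,u-40:u+40]=1; m=cv2.morphologyEx(m*w,cv2.MORPH_CLOSE,np.ones((7,7)))
    k,l,s,c=cv2.connectedComponentsWithStats(m); q=1+np.argmax(s[1:,4]); 
    cn=cv2.findContours((l==q).astype(np.uint8),0,2)[0][0].reshape(-1,2)
    w3=np.array([onz(n,p,10)[:2] for p in cn],np.float32)
    r=cv2.minAreaRect(w3);print(n,s[q],"foot",r)
def k(n,u,v,ou,ov,vo): return (u+.5)/5-.5+ou,(v-vo+.5)/5-.5+ov
S=lambda x,y:k("scene",x-400,y,258,216,0)
T=lambda x,y:k("top",x-400,y,253,188,300)
print("tip",tri(S(610,60),T(616,423)))
for h in(74,):
  print("upper L/R scene",onz("scene",S(587,85),h),onz("scene",S(633,71),h))
  for p in((621,408),(605,442),(607,455)): print("top",p,onz("top",T(*p),74),onz("top",T(*p),50))
print("lower scene",onz("scene",S(592,127),50))
# redness around spring
for n,i,(x0,x1,y0,y1) in(("scene",a,(202,226,180,196)),("top",b,(180,202,198,222))):
    h=cv2.cvtColor(i,cv2.COLOR_BGR2HSV)[y0:y1,x0:x1]
    m=((h[:,:,0]<14)|(h[:,:,0]>170))&(h[:,:,1]>70); print(n,[(x+x0,y+y0,i[y+y0,x+x0].tolist()) for y,x in np.argwhere(m)])
E
```

```text
spring top (array([536.986, 319.627,  58.947]), np.float64(2.741266130459618)) [537.568 318.158  60.   ] [535.611 320.174  60.   ]
scene [ 268  231   60   45 1185] foot ((529.5164794921875, 64.99431610107422), (69.31700134277344, 108.0712661743164), 78.77906799316406)
top [275 196  34  46 968] foot ((529.8602905273438, 67.40116882324219), (68.0344009399414, 107.17717742919922), 78.50997924804688)
tip (array([530.19 ,  66.597,  87.836]), np.float64(1.431644148833586))
upper L/R scene [523.963  70.947  74.   ] [540.969  61.944  74.   ]
top (621, 408) [539.77  63.21  74.  ] [544.958  60.331  50.   ]
top (605, 442) [523.142  70.357  74.   ] [527.85   67.685  50.   ]
top (607, 455) [517.027  69.284  74.   ] [521.558  66.581  50.   ]
lower scene [523.569  66.419  50.   ]
scene []
top []
```

The two views agree to about 2 mm. The stand axis is at (530, 66.4) and the foot's yaw is -0.2. The upper key lies at about -26° in the world frame and the lower key at about 0 to +5°, which fits the 0.4–0.7 rad limit. The spring is at (536.6, 319.3), and its red marks aren't visible yet. I'll move above the spring.

Call:
{"api": "carry_out", "payload": {"deltas": [0,0,0,-0.043,-0.02,0.01,-1,0,0,0,-0.043,-0.02,0.01,-1,0,0,0,-0.043,-0.02,0.01,-1,0,0,0,-0.043,-0.02,0.01,-1,0,0,0,-0.043,-0.02,0.01,-1,0,0,0,-0.043,-0.02,0.01,-1,0,0,0,-0.043,-0.02,0.01,-1,0,0,0,-0.043,-0.02,0.01,-1,0,0,0,-0.043,-0.02,0.01,-1,0,0,0,-0.043,-0.02,0.01,-1,0,0,0,0,0,0,-1,0,0,0,0,0,0,-1]}}

```text
clock: 1.6
eef_pos: [532.4, 321.5, 130.9]
tool_rot: [-3.141, -0.001, 2.876]
force: [-0.2, -0.0, -0.2]
width: 85.2
gripper_force: 0.0
```

```bash
cat >> h.py <<'E'
def go(x,y,z):
    """print the remaining shift in tool axes (m), tool held pointing down"""
    from scipy.spatial.transform import Rotation as Ro
    s=ctrl.read_state();R=Ro.from_euler("xyz",s["tool_rot"]).as_matrix()
    print("t",s["clock"],"p",s["eef_pos"],"rot",s["tool_rot"],"q",s["qpos"],"F",s["force"],"M",s["torque"],"w",s["width"],s["gripper_force"])
    print("shift",R.T@(np.array([x,y,z])-s["eef_pos"])/1000)
E
python3 -c "
from h import *
go(536.6,319.3,28);print(ctrl.grip_depth)"
```

```text
t 1.6 p [532.392 321.534 130.868] rot [-3.141 -0.001  2.876] q [-0.589  0.706  0.002  1.691 -0.003  0.746  0.72 ] F [-0.241 -0.033 -0.154] M [0.03  0.02  0.034] w 85.24756338376444 0.0
shift [-0.005 -0.001  0.103]
18.700000000000003
```

Call:
{"api": "carry_out", "payload": {"deltas": [0,0,0,-0.005,-0.001,0.02,-1,0,0,0,0,0,0.03,-1,0,0,0,0,0,0.03,-1,0,0,0,0,0,0.023,-1,0,0,0,0,0,0,1,0,0,0,0,0,0,1,0,0,0,0,0,0,1,0,0,0,0,0,0,1,0,0,0,0,0,0,1,0,0,0,0,0,0,1,0,0,0,0,0,0,1]}}

```text
clock: 2.98
eef_pos: [538.0, 319.2, 28.5]
tool_rot: [3.141, 0.001, 2.876]
force: [1.1, 0.8, 1.3]
width: 30.7
gripper_force: 59.3
```

```bash
python3 -c "
from h import *
go(536.6,319.3,28)"
```

```text
t 2.975 p [537.971 319.215  28.539] rot [3.141 0.001 2.876] q [-0.58   0.856 -0.     1.727 -0.     0.557  0.725] F [1.099 0.813 1.334] M [ 0.225 -0.163  0.044] w 30.733585005341315 59.269133025773044
shift [ 0.001 -0.     0.001]
```

Call:
{"api": "carry_out", "payload": {"deltas": [0,0,0,0,0,-0.03,1,0,0,0,0,0,-0.04,1,0,0,0,0.005,-0.023,-0.04,1,0,0,0,0.005,-0.023,-0.04,1,0,0,0,0.005,-0.023,-0.04,1,0,0,0,0.005,-0.023,-0.04,1,0,0,0,0.005,-0.023,-0.04,1,0,0,0,0.005,-0.023,-0.04,1,0,0,0,0.005,-0.023,-0.04,1,0,0,0,0.005,-0.023,-0.02,1,0,0,0,0,0,0,1,0,0,0,0,0,0,1]}}

```text
clock: 4.47
eef_pos: [450.3, 152.4, 397.4]
tool_rot: [-3.141, -0.001, 2.876]
force: [-0.2, 0.3, -1.1]
width: 30.4
gripper_force: 59.5
```

```bash
cat > look.py <<'E'
import sys
from h import *
n=sys.argv[1];go(530,66.4,130)
i=ctrl.get_image("scene")[:,:,::-1].copy();cv2.imwrite(f"pics/{n}_full.png",i)
s=ctrl.read_state();p=s["eef_pos"]
b=p-[0,0,28.5]
u,v=proj("scene",b).round().astype(int);print("plate at",u,v,"px/mm",np.linalg.norm(proj("scene",b+[0,0,10])-proj("scene",b))/10)
x0,y0=u-40,v-45;c=i[y0:y0+60,x0:x0+80]
cv2.imwrite(f"pics/{n}.png",cv2.resize(c,(800,600),interpolation=cv2.INTER_CUBIC));print("origin",x0,y0)
h=cv2.cvtColor(i,cv2.COLOR_BGR2HSV)[y0:y0+60,x0:x0+80]
m=((h[:,:,0]<12)|(h[:,:,0]>168))&(h[:,:,1]>90);print([(x+x0,y+y0,i[y+y0,x+x0].tolist()) for y,x in np.argwhere(m)][:40])
E
python3 look.py l1
```

```text
t 4.475 p [450.272 152.367 397.438] rot [-3.141 -0.001  2.876] q [-0.403  0.212  0.022  1.721 -0.005  1.21   0.926] F [-0.236  0.332 -1.074] M [-0.001  0.008  0.035] w 30.411556426684715 59.513572542145994
shift [-0.1   -0.062  0.267]
plate at 228 114 px/mm 0.5569247804935309
origin 188 69
[(np.int64(262), np.int64(75), [53, 63, 83]), (np.int64(217), np.int64(111), [62, 74, 98])]
```

View pics/l1.png

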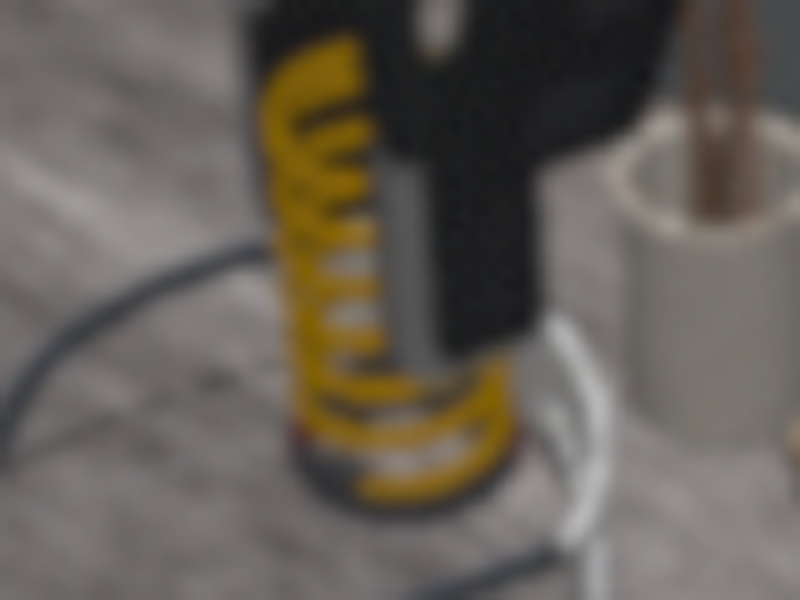

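Both red marks show, at the left and right edges of the plate: crop (300,430) and (515,440), which is about (217.6,111.6) and (239.2,112.6) in the picture. I'll work out the slot direction by casting rays onto the rim plane.

```bash
python3 - <<'E'
from h import *
for z in(370,373):
    a=onz("scene",(217.6,111.6),z);b=onz("scene",(239.2,112.6),z);print(a,b,(a+b)/2,np.linalg.norm(a-b),np.degrees(np.arctan2(*(b-a)[1::-1])))
# view-perpendicular direction
print(np.degrees(np.arctan2(C["scene"]["R"][0,1],C["scene"]["R"][0,0])))
i=cv2.imread("pics/l1_full.png").astype(int)
for x0 in(213,236): print((i[106:118,x0:x0+8,2]-i[106:118,x0:x0+8,1]))
E
```

```text
[441.912 165.953 370.   ] [460.898 141.669 370.   ] [451.405 153.811 370.   ] 30.824833115211316 -51.9805428946106
[439.562 163.168 373.   ] [458.408 139.064 373.   ] [448.985 151.116 373.   ] 30.596992910168186 -51.98054289461066
-47.65761949235598
[[ 5  5  5 11 22 29 32 31]
 [ 4  5  6 11 21 29 30 31]
 [ 5  5  6 13 23 28 25 23]
 [ 5  4  5 12 22 29 26 19]
 [ 5  5  5 11 23 31 30 25]
 [ 5  4  6 11 24 30 31 31]
 [ 5  5  6 12 20 26 27 28]
 [ 4  5  6  9 12 15 16 18]
 [ 5  5  5  7  6  5  6  7]
 [ 5  5  4  5  4  1  1  2]
 [ 5  5  5  3  3  1  1  0]
 [ 5  5  5  4  4  3  0  1]]
[[24 28 25 13  4  1  1  2]
 [29 31 27 13  4  1  2  2]
 [31 32 28 15  5  1  1  1]
 [32 31 29 18  6  2  0  0]
 [29 31 30 21  8  1  1  0]
 [24 29 31 24 11  3  2 -1]
 [26 31 29 24 14  6  3  1]
 [29 29 24 20 11  7  4  1]
 [30 24 18 13  9  7  4  2]
 [26 17  9  9  7  6  4  4]
 [15  6  3  5  6  6  6  5]
 [ 4  2  4  5  6  6  6  5]]
```

Call:
{"api": "carry_out", "payload": {"deltas": [0,0,10,0,0,0,1,0,0,10,0,0,0,1,0,0,10,0,0,0,1,0,0,10,0,0,0,1,0,0,10,0,0,0,1,0,0,10,0,0,0,1,0,0,10,0,0,0,1,0,0,10,0,0,0,1,0,0,0,0,0,0,1]}}

```text
clock: 5.65
eef_pos: [450.4, 152.7, 397.1]
tool_rot: [-3.14, 0.001, 1.483]
force: [0.2, 1.0, -0.1]
width: 30.9
gripper_force: 59.5
```

```bash
python3 look.py l2
```

```text
t 5.65 p [450.39  152.704 397.086] rot [-3.14   0.001  1.483] q [-0.571  0.216  0.234  1.725 -0.053  1.209 -0.412] F [ 0.199  1.003 -0.069] M [ 0.012 -0.006  0.013] w 30.879953307387094 59.482277824427
shift [-0.079  0.087  0.267]
plate at 229 113 px/mm 0.557132365674615
origin 189 68
[(np.int64(227), np.int64(118), [39, 53, 83]), (np.int64(228), np.int64(118), [32, 48, 92]), (np.int64(229), np.int64(118), [30, 44, 96]), (np.int64(230), np.int64(118), [32, 42, 95]), (np.int64(231), np.int64(118), [39, 44, 83]), (np.int64(227), np.int64(119), [41, 42, 79]), (np.int64(228), np.int64(119), [33, 36, 92]), (np.int64(229), np.int64(119), [28, 30, 96]), (np.int64(230), np.int64(119), [31, 33, 97]), (np.int64(231), np.int64(119), [40, 39, 89]), (np.int64(228), np.int64(120), [51, 52, 94]), (np.int64(229), np.int64(120), [52, 53, 99]), (np.int64(230), np.int64(120), [58, 58, 101])]
```

View pics/l2.png

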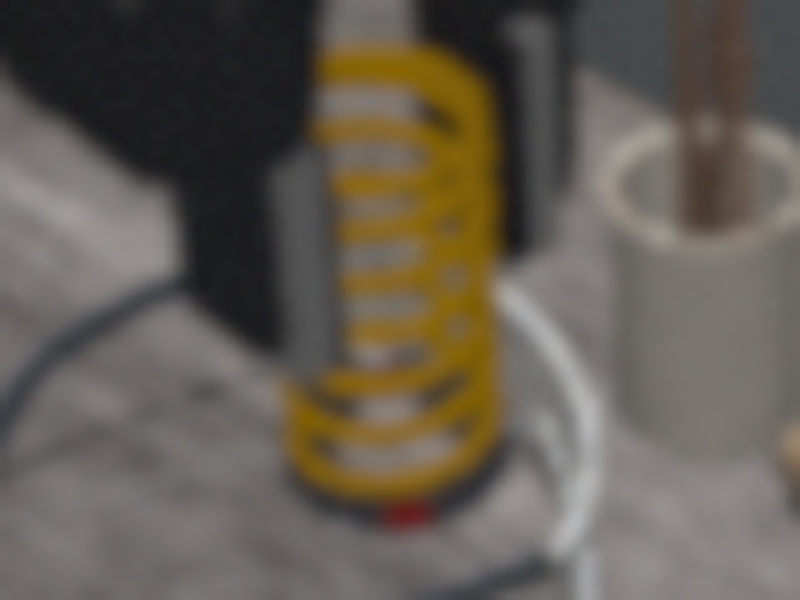

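The mark is at crop (408,514), about (229.4,118.9) in the picture, 0.7 px right of the plate's centre. That puts the slot at tool yaw minus 33.3° (mod 180), which agrees with the first view. To line up with the upper key at -26° I need yaw ≈ 7.7°.

Call:
{"api": "carry_out", "payload": {"deltas": [0,0,9.6,0,0,0.029,1,0,0,9.6,0,0,0.029,1,0,0,9.6,0,0,0.029,1,0,0,9.6,0,0,0.029,1,0,0,9.6,0,0,0.029,1,0,0,9.6,0,0,0.029,1,0,0,9.6,0,0,0.029,1,0,0,9.6,0,0,0.029,1,0,0,0,0,0,0,1]}}

```text
clock: 6.82
eef_pos: [449.1, 151.8, 164.4]
tool_rot: [3.14, 0.005, 0.143]
force: [-0.5, -0.3, -0.1]
width: 30.9
gripper_force: 59.5
```

```bash
python3 -c "
from h import *
go(529.3,66.3,125)"
```

```text
t 6.825 p [449.094 151.762 164.417] rot [3.14  0.005 0.143] q [-0.685  0.521  0.432  2.069 -0.361  0.629 -1.434] F [-0.532 -0.26  -0.087] M [ 0.014  0.046 -0.039] w 30.86962945114825 59.53754325622867
shift [0.067 0.096 0.039]
```

Call:
{"api": "carry_out", "payload": {"deltas": [0,0,0,0.0168,0.024,0,1,0,0,0,0.0168,0.024,0,1,0,0,0,0.0168,0.024,0,1,0,0,0,0.0168,0.024,0,1,0,0,0,0,0,0.018,1,0,0,0,0,0,0.018,1,0,0,0,0,0,0,1,0,0,0,0,0,0,1]}}

```text
clock: 7.82
eef_pos: [531.4, 66.3, 131.4]
tool_rot: [-3.141, -0.002, 0.141]
force: [-0.5, -0.5, -0.1]
width: 30.9
gripper_force: 59.6
```

```bash
sed -i 's/^go(530.*$//; s/;go(530,66.4,130)/;go(529.3,66.3,110)/' look.py; python3 look.py l3; python3 - <<'E'
import cv2
from h import *
i=cv2.imread("pics/l3_full.png");j=ctrl.get_image("top")[:,:,::-1]
cv2.imwrite("pics/l3b.png",np.hstack([cv2.resize(i[210:260,275:325],(400,400),interpolation=2),cv2.resize(j[190:240,265:315],(400,400),interpolation=2)]))
E
```

```text
t 7.825 p [531.382  66.317 131.411] rot [-3.141 -0.002  0.141] q [-0.427  0.637  0.382  1.942 -0.385  0.632 -1.228] F [-0.469 -0.468 -0.053] M [ 0.     0.008 -0.002] w 30.891365005347797 59.56809241321025
shift [-0.002 -0.     0.021]
plate at 300 223 px/mm 0.31816700561269823
origin 260 178
[(np.int64(339), np.int64(197), [59, 57, 118]), (np.int64(338), np.int64(198), [49, 47, 100]), (np.int64(339), np.int64(198), [49, 51, 148]), (np.int64(337), np.int64(199), [44, 42, 75]), (np.int64(338), np.int64(199), [43, 43, 125]), (np.int64(339), np.int64(199), [43, 47, 171]), (np.int64(337), np.int64(200), [37, 36, 69]), (np.int64(338), np.int64(200), [38, 40, 121]), (np.int64(339), np.int64(200), [40, 44, 170]), (np.int64(337), np.int64(201), [31, 30, 52]), (np.int64(338), np.int64(201), [30, 32, 90]), (np.int64(339), np.int64(201), [34, 38, 139]), (np.int64(337), np.int64(202), [38, 38, 59]), (np.int64(338), np.int64(202), [29, 29, 61]), (np.int64(339), np.int64(202), [32, 33, 94]), (np.int64(338), np.int64(203), [38, 38, 68]), (np.int64(339), np.int64(203), [31, 32, 67]), (np.int64(338), np.int64(204), [58, 59, 92]), (np.int64(339), np.int64(204), [41, 43, 82]), (np.int64(339), np.int64(205), [62, 63, 104]), (np.int64(293), np.int64(225), [48, 51, 79])]
```

View pics/l3b.png

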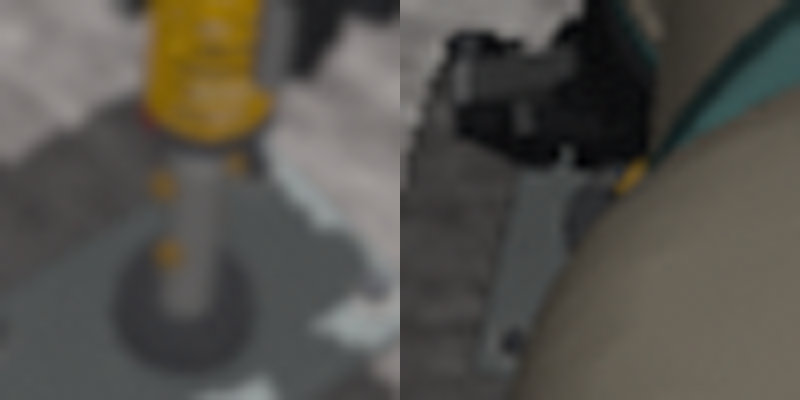

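The plate hangs just above the rod, centred about 1 px right of it in the scene view, which matches the -2 mm x correction. Lowering onto the rod tip.

Call:
{"api": "carry_out", "payload": {"deltas": [0,0,0,-0.002,0,0,1,0,0,0,0,0,0.007,1,0,0,0,0,0,0.006,1,0,0,0,0,0,0.004,1,0,0,0,0,0,0.003,1,0,0,0,0,0,0,1,0,0,0,0,0,0,1]}}

```text
clock: 8.8
eef_pos: [528.7, 65.9, 110.4]
tool_rot: [-3.142, -0.0, 0.139]
force: [-0.1, -0.2, -1.5]
width: 31.0
gripper_force: 59.6
```

```bash
python3 -c "
from h import *
go(529.3,66.3,105)"
```

```text
t 8.8 p [528.745  65.942 110.36 ] rot [-3.142 -0.     0.139] q [-0.412  0.666  0.359  1.962 -0.406  0.583 -1.212] F [-0.148 -0.171 -1.524] M [ 0.054 -0.119 -0.012] w 31.039200787380818 59.57996387099229
shift [ 0.001 -0.     0.005]
```

Call:
{"api": "carry_out", "payload": {"deltas": [0,0,0,0,0,0.004,1,0,0,0,0,0,0.003,1,0,0,0,0,0,0.003,1,0,0,0,0,0,0,1,0,0,0,0,0,0,1]}}

```text
clock: 9.43
eef_pos: [528.7, 66.0, 100.3]
tool_rot: [-3.142, -0.0, 0.139]
force: [0.4, -0.5, -1.7]
width: 30.8
gripper_force: 59.6
```

```bash
python3 -c "
from h import *
go(529.3,66.3,88.5)"
```

```text
t 9.425 p [528.675  65.958 100.264] rot [-3.142 -0.     0.139] q [-0.403  0.682  0.347  1.968 -0.415  0.561 -1.204] F [ 0.372 -0.537 -1.671] M [ 0.117 -0.271 -0.056] w 30.831429538245956 59.5748628318961
shift [ 0.001 -0.     0.012]
```

Call:
{"api": "carry_out", "payload": {"deltas": [0,0,0,0,0,0.004,1,0,0,0,0,0,0.004,1,0,0,0,0,0,0.003,1,0,0,0,0,0,0,1,0,0,0,0,0,0,1]}}

```text
clock: 10.05
eef_pos: [528.7, 66.0, 89.3]
tool_rot: [-3.142, -0.0, 0.139]
force: [1.4, 0.5, -1.8]
width: 30.7
gripper_force: 59.6
```

```bash
python3 look.py l4
```

```text
t 10.05 p [528.652  65.974  89.254] rot [-3.142 -0.     0.139] q [-0.394  0.699  0.334  1.974 -0.425  0.537 -1.196] F [ 1.415  0.531 -1.802] M [ 0.182 -0.281  0.013] w 30.65243583239435 59.583881688631664
shift [ 0.001 -0.    -0.021]
plate at 298 236 px/mm 0.2943138948063616
origin 258 191
[(np.int64(333), np.int64(191), [96, 97, 163]), (np.int64(334), np.int64(191), [76, 79, 187]), (np.int64(335), np.int64(191), [64, 67, 198]), (np.int64(336), np.int64(191), [58, 63, 203]), (np.int64(337), np.int64(191), [57, 61, 205]), (np.int64(333), np.int64(192), [90, 92, 178]), (np.int64(334), np.int64(192), [65, 69, 202]), (np.int64(335), np.int64(192), [50, 55, 210]), (np.int64(336), np.int64(192), [44, 51, 211]), (np.int64(337), np.int64(192), [44, 50, 212]), (np.int64(333), np.int64(193), [87, 89, 182]), (np.int64(334), np.int64(193), [61, 65, 207]), (np.int64(335), np.int64(193), [47, 53, 213]), (np.int64(336), np.int64(193), [47, 53, 212]), (np.int64(337), np.int64(193), [57, 62, 211]), (np.int64(333), np.int64(194), [78, 80, 179]), (np.int64(334), np.int64(194), [56, 60, 206]), (np.int64
[... 375 characters left out ...]
t64(333), np.int64(196), [56, 58, 149]), (np.int64(334), np.int64(196), [45, 49, 186]), (np.int64(335), np.int64(196), [48, 53, 204]), (np.int64(336), np.int64(196), [69, 73, 203]), (np.int64(337), np.int64(196), [102, 108, 192]), (np.int64(333), np.int64(197), [49, 51, 119]), (np.int64(334), np.int64(197), [37, 40, 148]), (np.int64(335), np.int64(197), [42, 46, 178]), (np.int64(336), np.int64(197), [55, 59, 196]), (np.int64(337), np.int64(197), [75, 80, 200]), (np.int64(333), np.int64(198), [48, 51, 100]), (np.int64(334), np.int64(198), [32, 34, 101]), (np.int64(335), np.int64(198), [34, 37, 132]), (np.int64(336), np.int64(198), [42, 46, 169]), (np.int64(337), np.int64(198), [51, 56, 194])]
```

View pics/l4.png

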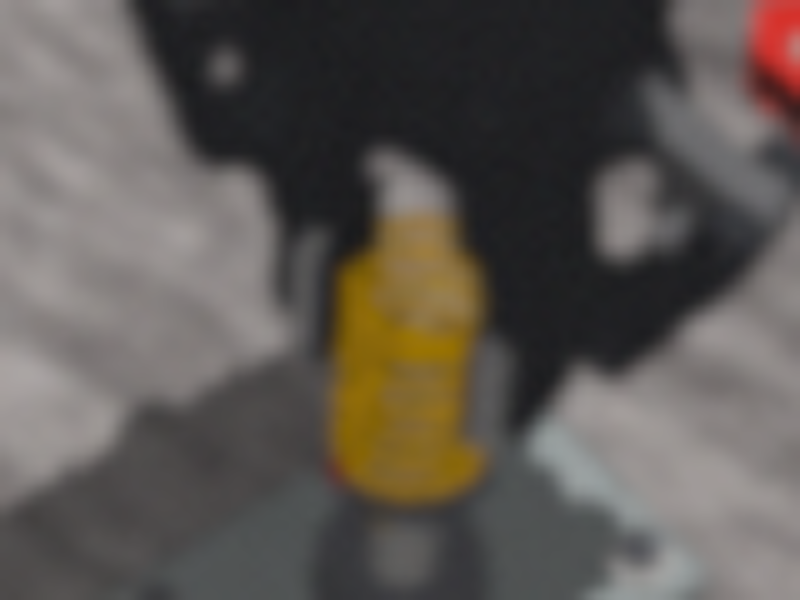

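The plate is past the upper key. Next I turn the slot about +27° toward the lower key and lower gently.

Call:
{"api": "carry_out", "payload": {"deltas": [0,0,-9,0,0,0,1,0,0,-9,0,0,0,1,0,0,-9,0,0,0,1,0,0,0,0,0,0.004,1,0,0,0,0,0,0.004,1,0,0,0,0,0,0.003,1,0,0,0,0,0,0.002,1,0,0,0,0,0,0,1,0,0,0,0,0,0,1]}}

```text
clock: 11.22
eef_pos: [528.5, 65.9, 76.3]
tool_rot: [-3.142, 0.0, 0.61]
force: [0.2, -0.3, -0.9]
width: 30.7
gripper_force: 59.6
```

```bash
python3 -c "
from h import *
go(529.3,66.3,50.5)"
```

```text
t 11.225 p [528.522  65.929  76.302] rot [-3.142  0.     0.61 ] q [-0.306  0.704  0.196  1.978 -0.275  0.485 -0.872] F [ 0.242 -0.315 -0.933] M [-0.005 -0.07   0.048] w 30.699789709879987 59.590477946758256
shift [0.001 0.    0.026]
```

Call:
{"api": "carry_out", "payload": {"deltas": [0,0,0,0,0,0.003,1,0,0,0,0,0,0.003,1,0,0,0,0,0,0,1,0,0,0,0,0,0,1]}}

```text
clock: 11.72
eef_pos: [528.8, 65.8, 70.3]
tool_rot: [3.141, -0.0, 0.61]
force: [1.4, -1.1, -1.7]
width: 30.9
gripper_force: 59.6
```

```bash
python3 -c "
from h import *
go(529.3,66.3,50.5)"
```

```text
t 11.725 p [528.83   65.775  70.258] rot [ 3.141 -0.     0.61 ] q [-0.302  0.715  0.191  1.98  -0.278  0.472 -0.869] F [ 1.421 -1.053 -1.685] M [-0.126 -0.356  0.014] w 30.862850410563635 59.61727304153101
shift [ 0.001 -0.     0.02 ]
```

Call:
{"api": "carry_out", "payload": {"deltas": [0,0,0,0.0005,0.0006,0.004,1,0,0,0,0,0,0.004,1,0,0,0,0,0,0.004,1,0,0,0,0,0,0.004,1,0,0,0,0,0,0.003,1,0,0,0,0,0,0,1,0,0,0,0,0,0,1]}}

```text
clock: 12.6
eef_pos: [529.2, 65.7, 51.4]
tool_rot: [-3.141, 0.0, 0.61]
force: [-0.0, -0.7, -1.2]
width: 31.1
gripper_force: 59.7
```

```bash
python3 -c "
from h import *
go(529.3,66.3,50.5)"
```

```text
t 12.6 p [529.207  65.716  51.36 ] rot [-3.141  0.     0.61 ] q [-0.291  0.747  0.175  1.985 -0.287  0.433 -0.86 ] F [-0.049 -0.703 -1.183] M [-0.027  0.121  0.009] w 31.143249721331706 59.67623368290333
shift [ 0.    -0.     0.001]
```

Near the collar. I'll press lightly until the contact shows.

Call:
{"api": "carry_out", "payload": {"deltas": [0,0,0,0,0,0.0015,1,0,0,0,0,0,0.0015,1,0,0,0,0,0,0,1,0,0,0,0,0,0,1]}}

```text
clock: 13.1
eef_pos: [529.3, 65.8, 48.4]
tool_rot: [-3.142, -0.0, 0.61]
force: [-1.1, 0.5, 2.9]
width: 30.7
gripper_force: 59.9
```

```bash
python3 -c "
from h import *
go(529.3,66.3,50.5)"
```

```text
t 13.1 p [529.349  65.755  48.379] rot [-3.142 -0.     0.61 ] q [-0.289  0.753  0.173  1.986 -0.288  0.426 -0.859] F [-1.145  0.495  2.888] M [-0.043  0.237 -0.006] w 30.74004608919204 59.876655563039094
shift [ 0.    -0.    -0.002]
```

About 4 N of contact at the expected height, so it is seated. I'll relax it, release and retreat straight up.

Call:
{"api": "carry_out", "payload": {"deltas": [0,0,0,0,0,-0.002,1,0,0,0,0,0,0,1,0,0,0,0,0,0,-1,0,0,0,0,0,0,-1,0,0,0,0,0,0,-1,0,0,0,0,0,0,-1,0,0,0,0,0,0,-1,0,0,0,0,0,0,-1]}}

```text
clock: 14.1
eef_pos: [529.4, 65.7, 50.3]
tool_rot: [-3.142, -0.0, 0.61]
force: [-0.3, 0.1, 0.4]
width: 85.4
gripper_force: 0.0
```

Call:
{"api": "carry_out", "payload": {"deltas": [0,0,0,0,0,-0.02,-1,0,0,0,0,0,-0.03,-1,0,0,0,0,0,-0.04,-1,0,0,0,0,0,-0.05,-1,0,0,0,-0.04,0,-0.03,-1,0,0,0,-0.06,0,0,-1,0,0,0,-0.06,0,0,-1,0,0,0,0,0,0,-1]}}

```text
clock: 15.1
eef_pos: [393.6, -28.0, 220.4]
tool_rot: [-3.139, 0.003, 0.605]
force: [0.3, 0.9, 0.9]
width: 85.3
gripper_force: 0.0
```

```bash
python3 - <<'E'
from h import *
i=ctrl.get_image("scene")[:,:,::-1];j=ctrl.get_image("top")[:,:,::-1]
a=cv2.imread("pics/scene0.png")
print(ctrl.read_state()["eef_pos"],ctrl.read_state()["width"])
for z in(22,82): print(proj("scene",[530,66.4,z])-[273,215],proj("top",[530,66.4,z])-[265,190])
cv2.imwrite("pics/l5.png",np.hstack([cv2.resize(i[215:265,273:323],(400,400),interpolation=2),cv2.resize(j[190:240,265:315],(400,400),interpolation=2)]))
E
```

```text
[398.628 -26.061 220.728] 84.87481370967895
[24.271 31.76 ] [27.832 27.286]
[26.071 14.596] [30.769 22.539]
```

View pics/l5.png

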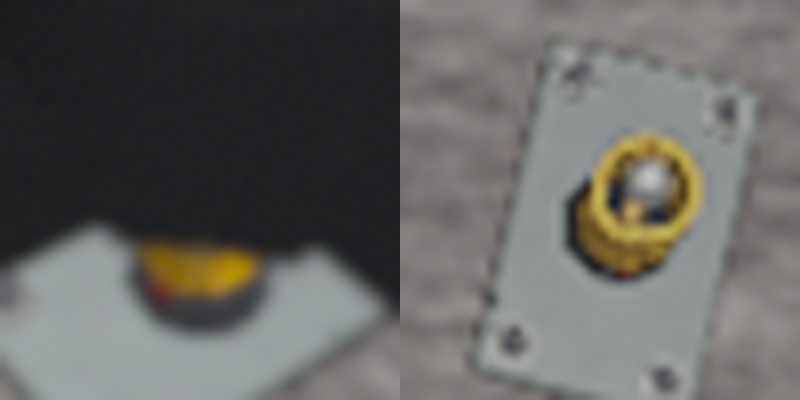

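The spring stands upright on the collar. Its top ring is at crop (30.4,23.3) px against (30.8,22.5) predicted for fully home, the plate's red mark is right above the collar, and the gripper is clear.

```bash
python3 -c "
from cell import ctrl
print(ctrl.finish_job())"
```

```text
the job is handed in; nothing more can be done
None
```

The spring is over the rod, past both keys without snagging, seated on the collar and released; the job was handed in at about 15 s, and I never touched the tin, nut or magnet.

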